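Seat the X-shaped wax block and close the strap clamp over it

TASK

Two identical clamping fixtures stand on the bench with their hinged straps open. In the one that holds the X-shaped block, the block still stands proud on the stiff ejector pad: press it down with the fingers until you feel it stop on the rest buttons, and only then swing that fixture's strap fully shut over it and let go. Leave the wax fitting in the other fixture as it is.

Things in the scene. Friction and masses are not known exactly. Their poses are not given: they have to be found in the camera images.
- x_block: the X-shaped violet wax block in a fixture, 66 x 78 x 24 mm thick, flat; origin at the centre of its underside, z up. It stands 12 mm proud on an ejector pad 28 x 34 mm. Pressed on the middle of its top (within 12 mm), the pad yields at about 6 N and stays down; then the block meets fixed rest buttons and the force rises. The spare block lying on the bench is not wanted
- station: its fixture: aluminium base 136 x 112 x 30 mm, fixed; origin under the nest's middle at bench level, x towards the strap's hinge (away from the robot, within 40 degrees), z up. Block's underside at z = 44 mm at the start, 32 when fully down; dowels round it end at 50. Hinge axis along y at x = 60, z = 64. A like fixture, 0.17 to 0.33 m to one side, holds the fitting
- station_strap (a joint): angle of its strap, rad: 0 shut (level, pointing to the fixture's -x over the block), at the start 1.7 to 1.95 (leaning back). Steel bar 26 mm wide, 6 thick, ending in a black cross bar (diameter 12, 44 long) 100 mm from the hinge axis; both centred 6 mm above the axis when shut. Stiff: stays where left, 1.5 to 3 N at the end move it; push from behind, then down
- fitting: tangle of small violet wax fittings, 56 x 56 x 21 mm, in the other fixture, not to be moved; origin at the centre of its underside

How it is judged:
On the way, in this order (a step that is already met when the one before it is completed fails the run):
1. the X-shaped block is pressed fully down with the fingers, the strap still open (z of x_block in the frame of station below 0.035 m and contact force between the fingers and x_block above 2 N and value of joint station_strap above 0.8 rad), for 0.1 s.
2. the strap is shut over the seated block (value of joint station_strap below 0.1 rad and z of x_block in the frame of station below 0.035 m), for 0.2 s.
At the end, for the whole second after the job is handed in: the X-shaped block lies in its nest, fully down (underside within 3 mm of the rest buttons' tops), level within 6 degrees, and within 12 mm of the nest's middle, at rest; its strap is shut over it (within 0.1 rad) (all of step 2 and horizontal distance between x_block and station below 0.012 m and angle between the z axis of x_block and the z axis of station, either way round below 0.1 rad and linear speed of x_block below 0.02 m/s); the robot touches nothing.
It fails at once if the fitting in the other fixture was moved or pressed down (more than 8 mm) (distance of fitting from where it was at the start of the episode above 0.008 m).
It also fails if it takes over 42 s, if anything falls off the work surface, if the arm or the gripper's body presses on something with over 40 N, if the wrist force passes 120 N, or if a joint passes its speed limit or range.

ROBOT

A 6-joint arm with a two-finger parallel gripper is mounted at the origin on the work surface; the furniture and walls round the work are solid. World frame = base frame: x ahead of the robot, y to its left, z up, the work surface at z = 0. Lengths are in m, angles in rad, forces in N, time in s.
With the tool pointing down it reaches from about 0.35 to 0.975 m from the base axis. Payload 4.9 kg.
Tool frame: the origin (TCP) lies on the front face of the gripper's body, between the roots of the fingers; the fingertips stand 73 mm ahead of it and the grasp point (between the pads) lies 54 mm ahead of it (tip_extent is the distance from the TCP to the fingertips, in m); y points along the fingers, x is the direction in which the jaws open and shut, and the axes are right-handed (so a half turn about y gives the same grasp; the last joint's range is limited). The gripper opens to 85 mm and grips with 20 to 120 N. Pads are 22 mm wide; open, the fingers measure 114 mm over their backs; the gripper's body (76 mm by 85 mm) begins 54 mm behind the grasp point. The pads swing forward as they close: fully open they stand 13 mm farther back than shut.
Start: joints at [1.143, 0.053, 1.613, -0, 1.476, -0.119], TCP at [0.19, 0.595, 0.304] pointing down, gripper open.
Joint ranges: [-3.01, 3.01], [-1.01, 2.22], [0.06, 2.58], [-1.02, 4.17], [0.09, 2.62], [-3.14, 3.14]. Speed limits (rad/s): [2.57, 2.57, 3.14, 3.14, 3.14, 3.14].

INTERFACE

Orientations are given as a unit quaternion [w, x, y, z].
In Python, from plant import state, grab_frame, camera_info, job_done, tip_extent gives the robot as it stands.
- The arm moves only by the tool carry_out, never from a script. Its argument "rows" is a list that holds one entry, the list of rows, each a list of 7 numbers: the turn, a rotation vector about the world's x, y, z as a fraction of full scale, then the shift along the world's x, y, z as a fraction of full scale, then the finger opening in mm, from 0 to 85.4. A call has 1 to 5 rows; each row shifts and turns the commanded pose from where the row before left it; what a row does not reach is not made up. Full scale, the value 1, is 40 mm for a shift and 4 degrees for a turn. A row lasts 1/10 s, in which the tool goes at most 50 mm and 8.59 degrees, less where a joint would pass 70% of its speed; a pose out of reach is approached as far as the arm can. A call with a number of a shift or a turn outside -1 to 1 is refused whole. A call with a gripper value outside its range is refused whole. The fingers move at their own pace and stop on an object; the grip force is fixed at half the most. Time passes only in rows, so rows that do not move let the fingers close. It gives the time, the measured TCP pose, the force and the opening at its end, in the units of the state.
- state(): the state, without advancing time (a new reading comes with each control period).
- grab_frame(name): name is "scene" or "top" or "wrist"; returns the picture (400x640x3 uint8, blue, green, red); there is no depth.
- camera_info(name): a dict with "intrinsics" (3x3 intrinsics, pixels), "xyz" and "rotation" of the camera in the world; the wrist camera has in their place "tool_from_camera" (4x4, takes a point from camera to tool coordinates, whose origin is the TCP and whose axes are the tool frame's). Camera axes: x right, y down, z forward; pixel columns grow to the right and rows downward; lengths in m; the calibration is good to about 2 mm. A picture is of the moment at which its call begins: read the wrist's pose just before it. camera_info takes no time and is no camera call.
- job_done(): hands the job in, once; it reports no verdict.
The state is a dict: "time": time; "joint_pos": joint angles; "joint_vel": joint speeds; "joint_efforts": joint torques, N m; "tool_pos": TCP position; "tool_rot": TCP orientation; "contact_force": force on the tool from outside, world axes, zero at the start; "ft_torque": the same for the moment, N m; "gripper_width": opening from 0.0 (shut) to 1.0 (fully open).
Only numpy, scipy, OpenCV 4.12 (cv2) and the standard library are available. Lean on these libraries where they do the work, as an engineer would, in place of code of your own. Each camera call takes 0.05 s, during which the arm holds its last target.

## Working session

There is one attempt and no reset: what is moved stays moved. The work goes in short steps, Python scripts to look and compute and a tool call to move; the robot and the scene stay as the last step left them, time stands still between calls to the robot, and variables do not carry over. Pictures are saved under pics/ and viewed, and the job is handed in when it is done.

Besides the shell and the picture viewer there is one more tool, called after ">>>" as name(argument=value, ...) on one line, values as JSON. carry_out: Moves the arm, as the interface text tells. Shift numbers are shares of 40 mm and turn numbers shares of 4 degrees, none past 1 either way. Its arguments: {"type":"object","properties":{"rows":{"type":"array"}},"required":["rows"]}

```bash
ls; mkdir -p pics
python3 - <<'E'
from plant import *
import cv2
s=state();print(s)
for n in("scene","top","wrist"):
    cv2.imwrite(f"pics/{n}0.png",grab_frame(n));print(n,camera_info(n))
E
```

```text
pics
{'time': 0.0, 'joint_pos': array([ 1.14301098e+00,  5.33393276e-02,  1.61429168e+00, -3.85443180e-05,
        1.47596761e+00, -1.18994206e-01]), 'joint_vel': array([ 8.01325075e-04, -1.84431662e-04,  6.91485667e-07, -1.63268230e-03,
        1.76778148e-03, -1.26939791e-03]), 'joint_efforts': array([-1.24998160e-04, -3.93719566e+01, -3.70157647e+01,  2.90909611e-05,
        7.52463442e-03, -2.37542645e-05]), 'tool_pos': array([0.18974969, 0.59500731, 0.30267511]), 'tool_rot': array([-0.57058343,  0.57130201,  0.41655011, -0.41777335]), 'contact_force': array([ 0.89704465,  0.18600251, -0.12206658]), 'ft_torque': array([-0.01616748, -0.04450858,  0.00533555]), 'gripper_width': 1.0022803048856053}
scene {'intrinsics': array([[468.7029378 ,   0.        , 318.68274459],
       [  0.        , 468.7029378 , 201.54661086],
       [  0.        ,   0.        ,   1.        ]]), 'xyz': array([0.13934522, 0.3685376 , 0.72074581]), 'rotation': array([ 0.12969485, -0.32907585,  0.87893941, -0.31992787])}
top {'intrinsics': array([[514.47626315,   0.        , 319.72985894],
       [  0.        , 514.47626315, 197.13533415],
       [  0.        ,   0.        ,   1.        ]]), 'xyz': array([ 0.42665147, -0.03417158,  0.9814461 ]), 'rotation': array([ 0.02909326, -0.69670139,  0.71596181, -0.03405043])}
wrist {'intrinsics': array([[294.40636805,   0.        , 320.91266596],
       [  0.        , 294.40636805, 203.6369703 ],
       [  0.        ,   0.        ,   1.        ]]), 'tool_from_camera': array([[ 9.99999935e-01, -2.32234528e-04,  2.77003904e-04,
         1.57358931e-04],
       [-3.35184696e-04, -3.08833575e-01,  9.51116034e-01,
        -6.91235279e-02],
       [-1.35333877e-04, -9.51116065e-01, -3.08833632e-01,
         7.89622663e-02],
       [ 0.00000000e+00,  0.00000000e+00,  0.00000000e+00,
         1.00000000e+00]])}
```

View pics/scene0.png

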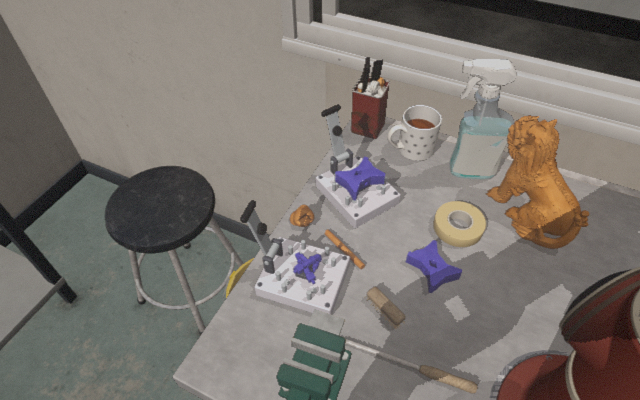

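View pics/top0.png

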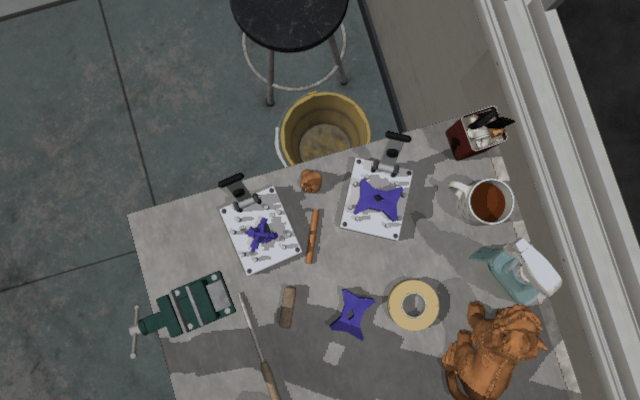

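View pics/wrist0.png

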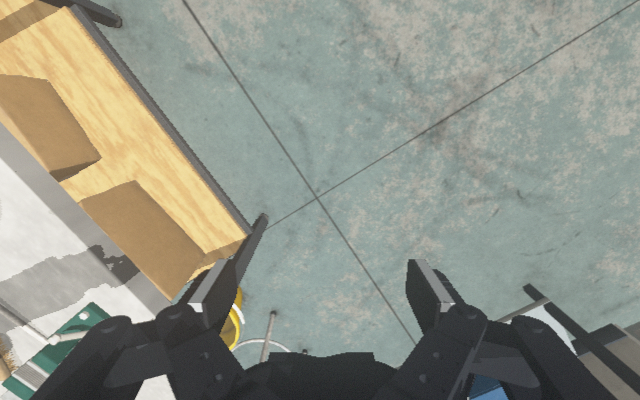

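The X block's fixture is in the top view at about (378,199), with its strap end at (397,137). The fitting's fixture is at about (262,235), and the spare block is at (352,314). Next I measure these.

```bash
cat > h.py <<'E'
import numpy as np, cv2
from scipy.spatial.transform import Rotation as R
from plant import *
def q(w): return R.from_quat([w[1],w[2],w[3],w[0]])
def cam(n):
    c=camera_info(n); return c["intrinsics"],np.array(c["xyz"]),q(c["rotation"]).as_matrix()
def ray(n,px):
    K,o,M=cam(n); return o,M@np.linalg.solve(K,[px[0],px[1],1.])
def onplane(n,px,z):
    o,d=ray(n,px); return o+d*(z-o[2])/d[2]
def proj(n,p):
    K,o,M=cam(n); v=K@(M.T@(np.array(p)-o)); return v[:2]/v[2]
def tri(pa,pb):
    o1,d1=ray("top",pa);o2,d2=ray("scene",pb)
    A=np.c_[d1,-d2];t=np.linalg.lstsq(A,o2-o1,rcond=None)[0]
    a=o1+d1*t[0];b=o2+d2*t[1];return (a+b)/2,np.linalg.norm(a-b)
E
python3 - <<'E'
from h import *
im=cv2.imread("pics/top0.png"); sc=cv2.imread("pics/scene0.png")
for n,I in(("top",im),("scene",sc)):
    h=cv2.cvtColor(I,cv2.COLOR_BGR2HSV)
    m=cv2.inRange(h,(112,70,50),(140,255,255))
    k,_,st,c=cv2.connectedComponentsWithStats(m)
    for i in range(1,k):
        if st[i,4]>150:
            ys,xs=np.nonzero(_==i)
            r=cv2.minAreaRect(np.c_[xs,ys].astype(np.float32)); 
            print(n,st[i],c[i],r, onplane(n,r[0],.068),onplane(n,c[i],.068))
    
cv2.imwrite("pics/topz.png",cv2.resize(im[110:290,190:430],None,fx=3.3,fy=3.3,interpolation=cv2.INTER_CUBIC))
cv2.imwrite("pics/scz.png",cv2.resize(sc[90:240,290:430],None,fx=4,fy=4,interpolation=cv2.INTER_CUBIC))
E
```

```text
top [ 354  179   49   42 1050] [378.32095238 199.5952381 ] ((378.41748046875, 199.5789794921875), (43.73765182495117, 35.08041000366211), 10.713123321533203) [ 0.50117341 -0.14619625  0.068     ] [ 0.50114899 -0.14602298  0.068     ]
top [245 218  33  34 435] [260.03218391 234.34022989] ((258.658935546875, 235.216796875), (23.815826416015625, 31.01971435546875), 53.74616622924805) [0.44365417 0.06819082 0.068     ] [0.44513485 0.06573655 0.068     ]
top [ 330  289   45   52 1024] [352.13964844 313.70898438] ((352.6000061035156, 314.20001220703125), (35.417510986328125, 43.63943862915039), 18.434947967529297) [ 0.30149182 -0.09348126  0.068     ] [ 0.30235857 -0.09270473  0.068     ]
scene [ 335  157   50   43 1013] [359.51036525 177.14215202] ((359.87689208984375, 176.78460693359375), (33.73744583129883, 45.644775390625), 60.2551155090332) [ 0.49647486 -0.13805691  0.068     ] [ 0.49642605 -0.13686527  0.068     ]
scene [ 406  240   56   53 1279] [433.0039093  265.61845192] ((433.5, 264.9999694824219), (50.44690704345703, 38.78089904785156), 52.52382278442383) [ 0.28295154 -0.06024175  0.068     ] [ 0.28291775 -0.05870386  0.068     ]
scene [294 253  27  31 455] [306.9956044  265.47912088] ((306.53997802734375, 267.219970703125), (24.607318878173828, 29.415645599365234), 8.130102157592773) [0.43703775 0.07830392 0.068     ] [0.43872882 0.0753423  0.068     ]
```

View pics/topz.png

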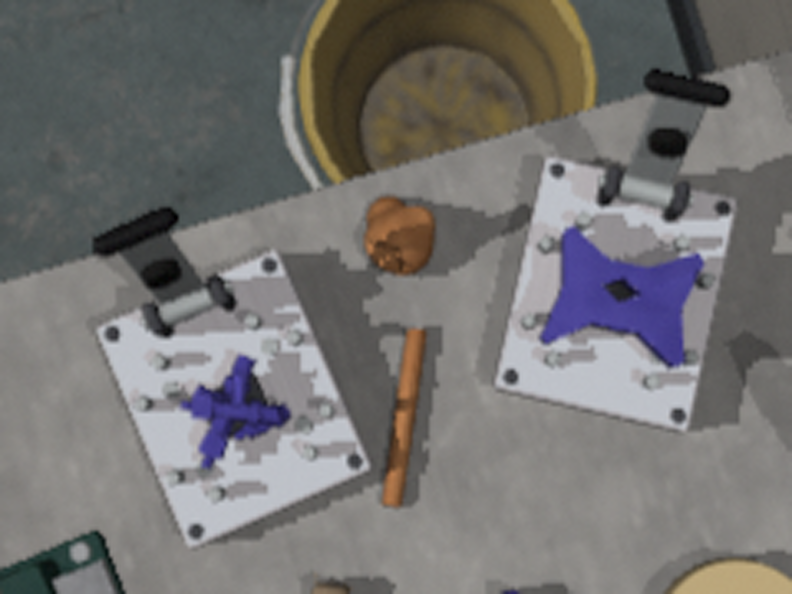

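View pics/scz.png

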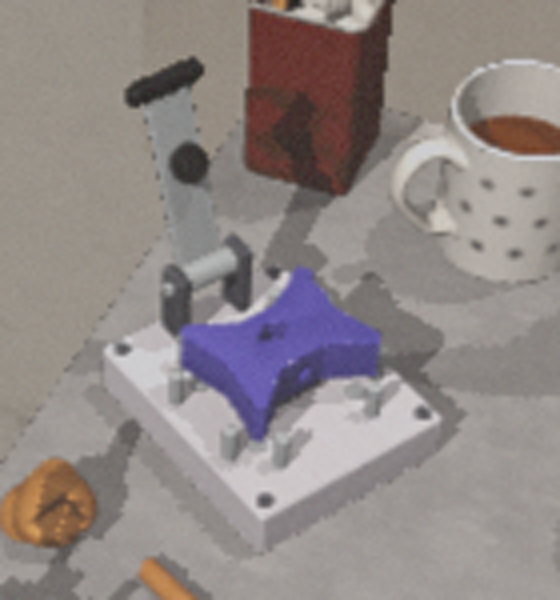

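Run:
```python
from h import *
T=lambda x,y:(190+x/3.3,110+y/3.3)
S=lambda x,y:(290+x/4,90+y/4)
c=[onplane("top",T(*p),.03) for p in((545,158),(735,203),(688,430),(497,388))]
c=np.array(c);print(c);print("sides",np.linalg.norm(np.roll(c,-1,0)-c,axis=1))
ctr=c.mean(0);ax=(c[0]+c[1]-c[2]-c[3])/2;yaw=np.arctan2(ax[1],ax[0]);print("base ctr",ctr,"yaw",np.degrees(yaw))
print("scene corners",[onplane("scene",S(*p),.03) for p in((106,350),(262,518),(437,425))])
for a,b in(((652,78),(130,97)),((722,97),(198,68)),((687,88),(164,82)),((622,290),(270,330)),((568,228),(303,270)),((700,258),(382,338)),((683,365),(258,415)),((542,343),(183,332))):
    print(tri(T(*a),S(*b)))
# hinge ends
for p in((610,185),(682,205)): print("hinge",onplane("top",T(*p),.064))
```

```text
[[ 0.58367251 -0.11027939  0.03      ]
 [ 0.555092   -0.2169194   0.03      ]
 [ 0.42793441 -0.18504072  0.03      ]
 [ 0.45428952 -0.07902302  0.03      ]]
sides [0.11040351 0.13109272 0.10924442 0.13310492]
base ctr [ 0.50524711 -0.14781563  0.03      ] yaw -13.825828875356173
scene corners [array([ 0.58267996, -0.10911372,  0.03      ]), array([ 0.45557236, -0.07583239,  0.03      ]), array([ 0.42689457, -0.17622925,  0.03      ])]
(array([ 0.60272888, -0.15416593,  0.15351897]), np.float64(0.001996113598308691))
(array([ 0.59101064, -0.1886081 ,  0.15591218]), np.float64(3.217543190274718e-05))
(array([ 0.59664926, -0.17124136,  0.15515833]), np.float64(0.0013352859030299623))
(array([ 0.5057247 , -0.14541388,  0.06758504]), np.float64(0.0036473117478595944))
(array([ 0.5096235 , -0.12633213,  0.12504532]), np.float64(0.05137742569305393))
(array([ 0.50800909, -0.20930872,  0.01345874]), np.float64(0.04196332721943004))
(array([ 0.48921691, -0.16740846,  0.001263  ]), np.float64(0.06305072427585713))
(array([ 0.48832105, -0.08568133,  0.12526794]), np.float64(0.0383621531675998))
hinge [ 0.56222771 -0.14254097  0.064     ]
hinge [ 0.55017592 -0.18141339  0.064     ]
```

Run:
```python
from h import *
s=state();M=q(s["tool_rot"]).as_matrix();print(M.round(3))
try: print(tip_extent())
except Exception as e: print(tip_extent)
p=s["tool_pos"];t=np.array([.504,-.1465,.303]);print((t-p)/.04)
```

```text
[[ 0.304 -0.001 -0.953]
 [ 0.953 -0.002  0.304]
 [-0.002 -1.     0.   ]]
0.0726
[ 7.85556634e+00 -1.85400888e+01  2.09927939e-03]
```

>>> carry_out(rows=[[[0,0,1,0.39,-0.92,0,0],[0,0,0,0.39,-0.92,0,0],[0,0,0,0.39,-0.92,0,0],[0,0,0,0.39,-0.92,0,0],[0,0,0,0.39,-0.92,0,0]]])

```text
time: 0.65
tool_pos: [0.2681, 0.4099, 0.3035]
tool_rot: [-0.556, 0.556, 0.437, -0.437]
contact_force: [0.9, 0.3, 0.6]
gripper_width: 0.143
```

>>> carry_out(rows=[[[0,0,0,0.39,-0.92,0,0],[0,0,0,0.39,-0.92,0,0],[0,0,0,0.39,-0.92,0,0],[0,0,0,0.39,-0.92,0,0],[0,0,0,0.39,-0.92,0,0]]])

```text
time: 1.15
tool_pos: [0.346, 0.2259, 0.3037]
tool_rot: [-0.556, 0.556, 0.437, -0.437]
contact_force: [0.6, -0.3, 0.7]
gripper_width: -0.003
```

>>> carry_out(rows=[[[0,0,0,0.39,-0.92,0,0],[0,0,0,0.39,-0.92,0,0],[0,0,0,0.39,-0.92,0,0],[0,0,0,0.39,-0.92,0,0],[0,0,0,0.39,-0.92,0,0]]])

```text
time: 1.65
tool_pos: [0.4241, 0.0418, 0.3038]
tool_rot: [-0.556, 0.556, 0.437, -0.437]
contact_force: [-0.1, -0.5, 0.4]
gripper_width: -0.001
```

>>> carry_out(rows=[[[0,0,0,0.39,-0.92,0,0],[0,0,0,0.39,-0.92,0,0],[0,0,0,0.39,-0.92,0,0],[0,0,0,0.39,-0.92,0,0],[0,0,0,0,0,0,0]]])

```text
time: 2.15
tool_pos: [0.4871, -0.1073, 0.3034]
tool_rot: [-0.557, 0.557, 0.435, -0.436]
contact_force: [-0.8, 0.3, -0.3]
gripper_width: -0.002
```

>>> carry_out(rows=[[[0,0,0,0.42,-0.98,0,0],[0,0,0,0,0,-1,0],[0,0,0,0,0,-1,0],[0,0,0,0,0,-1,0],[0,0,0,0,0,0,0]]])

```text
time: 2.65
tool_pos: [0.4992, -0.1408, 0.1771]
tool_rot: [0.56, -0.552, -0.435, 0.439]
contact_force: [-1.2, 0.1, -0.7]
gripper_width: 0.004
```

Run:
```python
from h import *
s=state();print(s["tool_pos"],s["contact_force"])
for n in("scene","top","wrist"):
    cv2.imwrite(f"pics/{n}1.png",grab_frame(n))
a=cv2.imread("pics/scene1.png")[80:260,260:440];b=cv2.imread("pics/wrist1.png")
cv2.imwrite("pics/m1.png",np.hstack([cv2.resize(a,(400,400)),cv2.resize(b,(400,250+150))]))
```

```text
[ 0.4991605  -0.1408041   0.17705947] [-1.1806086   0.13885452 -0.73342067]
```

View pics/m1.png

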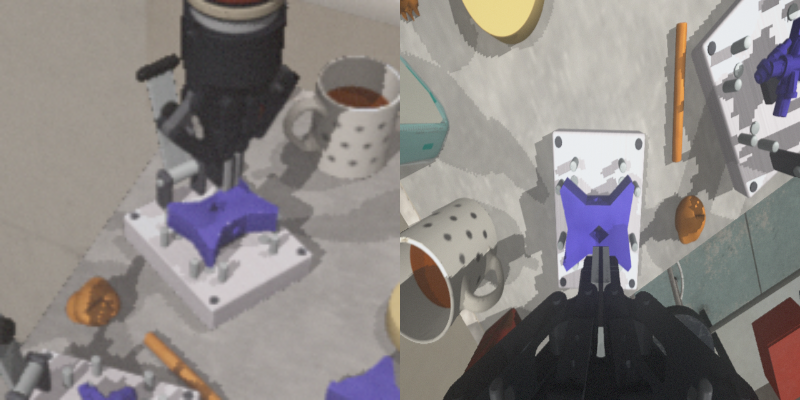

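Run:
```python
from h import *
s=state();M=q(s["tool_rot"]).as_matrix();p=s["tool_pos"]
c=camera_info("wrist");T=c["tool_from_camera"];K=c["intrinsics"]
b=cv2.imread("pics/wrist1.png")
def px2w(px,z):
    o=p+M@T[:3,3];d=M@T[:3,:3]@np.linalg.solve(K,[px[0],px[1],1]);return o+d*(z-o[2])/d[2]
def w2px(w):
    t=M.T@(np.array(w)-p);v=K@(T[:3,:3].T@(t-T[:3,3]));return v[:2]/v[2]
print("tip",p+M@[0,.0726,0], w2px(p+M@[0,.0726,0]))
x=lambda u,v:(u-400)*1.6
for u,v in((600,235),):print("hole",px2w((x(u,v),v),.068))
for u,v in((553,130),(641,130)):print("corner",px2w((x(u,v),v),.03))
h=cv2.cvtColor(b,cv2.COLOR_BGR2HSV);m=cv2.inRange(h,(112,70,50),(140,255,255));m[:,480:]=0
ys,xs=np.nonzero(m);print(xs.min(),xs.max(),ys.min(),ys.max())
cv2.imwrite("pics/w1z.png",cv2.resize(b[110:310,220:440],None,fx=3,fy=3,interpolation=cv2.INTER_CUBIC))
```

```text
tip [ 0.50410097 -0.14300388  0.11320007] [320.58551685 261.5677936 ]
hole [ 0.5085184  -0.14454525  0.068     ]
corner [ 0.42932841 -0.18278885  0.03      ]
corner [ 0.45403568 -0.08121586  0.03      ]
256 375 176 278
```

View pics/w1z.png

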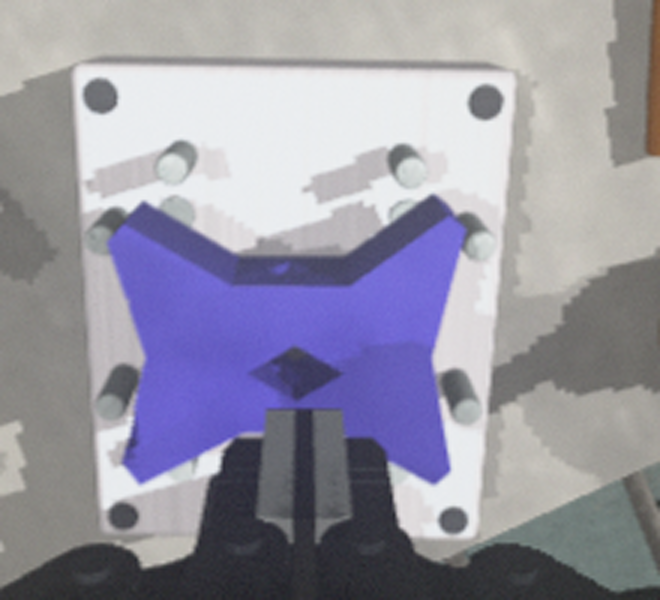

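Run:
```python
from h import *
s=state();M=q(s["tool_rot"]).as_matrix();p=s["tool_pos"];print(s["time"],p,"\n",M.round(3))
c=camera_info("wrist");T=c["tool_from_camera"];K=c["intrinsics"]
def px2w(px,z):
    o=p+M@T[:3,3];d=M@T[:3,:3]@np.linalg.solve(K,[px[0],px[1],1]);return o+d*(z-o[2])/d[2]
Z=lambda u,v:(220+u/3,110+v/3)
for n,w in dict(hole=(295,373),hl=(249,373),hr=(341,373),ht=(295,347),hb=(295,399)).items(): print(n,px2w(Z(*w),.068))
for w in((77,65),(515,70)):print("corner",px2w(Z(*w),.03))
for w in((112,240),(464,228),(448,470),(133,480)):print("arm",px2w(Z(*w),.068))
print(p+M@[0,.0726,0])
```

```text
2.8 [ 0.50394333 -0.14294207  0.18579987] 
 [[ 0.236  0.002 -0.972]
 [ 0.972 -0.001  0.236]
 [-0.    -1.    -0.002]]
hole [ 0.50775833 -0.14554509  0.068     ]
hl [ 0.5052541  -0.15583992  0.068     ]
hr [ 0.51026257 -0.13525025  0.068     ]
ht [ 0.50148623 -0.14400131  0.068     ]
hb [ 0.51415682 -0.14711997  0.068     ]
corner [ 0.4306292  -0.18254169  0.03      ]
corner [ 0.4574897  -0.07723475  0.03      ]
arm [ 0.46744855 -0.17692363  0.068     ]
arm [ 0.48300756 -0.10147866  0.068     ]
arm [ 0.54095635 -0.11602172  0.068     ]
arm [ 0.52574705 -0.19004404  0.068     ]
[ 0.50410097 -0.14300388  0.11320007]
```

>>> carry_out(rows=[[[0,0,0,0.03,-0.09,-0.5,0],[0,0,0,0,0,-0.45,0],[0,0,0,0,0,0,0],[0,0,0,0,0,-0.1,0],[0,0,0,0,0,-0.1,0]]])

```text
time: 3.3
tool_pos: [0.5058, -0.1471, 0.1404]
tool_rot: [-0.555, 0.557, 0.438, -0.436]
contact_force: [0.9, -0.0, 5.9]
gripper_width: -0.003
```

>>> carry_out(rows=[[[0,0,0,0,0,-0.05,0],[0,0,0,0,0,0,0]]])

```text
time: 3.5
tool_pos: [0.5058, -0.1471, 0.1378]
tool_rot: [-0.555, 0.557, 0.438, -0.436]
contact_force: [2.2, -0.9, 6.2]
gripper_width: 0.001
```

>>> carry_out(rows=[[[0,0,0,0,0,-0.05,0],[0,0,0,0,0,-0.05,0],[0,0,0,0,0,0,0]]])

```text
time: 3.8
tool_pos: [0.5056, -0.1471, 0.1332]
tool_rot: [-0.555, 0.557, 0.437, -0.436]
contact_force: [3.3, -1.4, 4.0]
gripper_width: -0.004
```

>>> carry_out(rows=[[[0,0,0,0,0,-0.05,0],[0,0,0,0,0,-0.05,0],[0,0,0,0,0,0,0]]])

```text
time: 4.1
tool_pos: [0.5055, -0.1471, 0.1291]
tool_rot: [-0.555, 0.557, 0.437, -0.436]
contact_force: [3.3, -0.6, 3.8]
gripper_width: 0.003
```

>>> carry_out(rows=[[[0,0,0,0,0,-0.025,0],[0,0,0,0,0,0,0]]])

```text
time: 4.3
tool_pos: [0.5056, -0.1471, 0.129]
tool_rot: [-0.555, 0.557, 0.437, -0.436]
contact_force: [0.5, 1.2, 10.2]
gripper_width: 0.0
```

>>> carry_out(rows=[[[0,0,0,0,0,-0.025,0],[0,0,0,0,0,0,0]]])

```text
time: 4.5
tool_pos: [0.5056, -0.1472, 0.129]
tool_rot: [-0.555, 0.557, 0.437, -0.436]
contact_force: [-2.4, 0.7, 16.4]
gripper_width: 0.002
```

The tool stopped at z 0.129 (tip at 0.056, as expected for the seated block) while the force rose to 16 N, so the block is seated. I'll hold briefly, lift and look.

>>> carry_out(rows=[[[0,0,0,0,0,-0.025,0],[0,0,0,0,0,0,0],[0,0,0,0,0,0.1,0],[0,0,0,0,0,0.4,0],[0,0,0,0,0,0.8,0]]])

```text
time: 5.0
tool_pos: [0.5014, -0.1453, 0.1732]
tool_rot: [0.559, -0.553, -0.435, 0.439]
contact_force: [-0.0, -0.7, 0.7]
gripper_width: 0.001
```

>>> carry_out(rows=[[[0,0,0,0,0,1,0],[0,0,0,0,0,1,0],[0,0,0,0,0,0,0]]])

```text
time: 5.3
tool_pos: [0.5062, -0.1474, 0.2629]
tool_rot: [-0.553, 0.559, 0.438, -0.435]
contact_force: [0.3, -0.3, 0.4]
gripper_width: 0.002
```

Run:
```python
from h import *
cv2.imwrite("pics/wrist2.png",grab_frame("wrist"));cv2.imwrite("pics/scene2.png",grab_frame("scene"))
print(state()["tool_pos"],state()["contact_force"])
a=cv2.imread("pics/scene2.png")[80:260,260:440];b=cv2.imread("pics/wrist2.png")[110:310,220:420]
cv2.imwrite("pics/m2.png",np.hstack([cv2.resize(a,(400,400)),cv2.resize(b,(400,400))]))
```

```text
[ 0.50408141 -0.14649271  0.25706843] [-1.32598237  0.78300761  0.1308151 ]
```

View pics/m2.png

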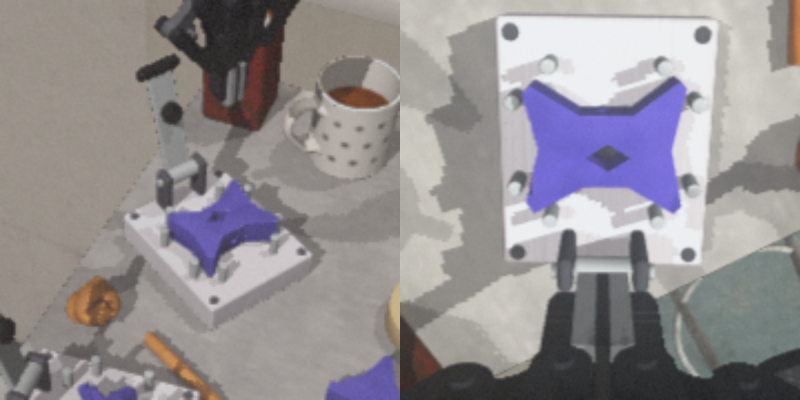

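The block now sits low among the dowels and level, and the strap is still open. Next I go over and behind the strap.

>>> carry_out(rows=[[[0,0,0,0,0,0.5,0],[0,0,0,0.8,-0.2,0,0],[0,0,0,0.8,-0.2,0,0],[0,0,0,0.8,-0.2,0,0],[0,0,0,0.8,-0.2,0,0]]])

```text
time: 5.9
tool_pos: [0.6322, -0.1784, 0.2731]
tool_rot: [0.558, -0.554, -0.436, 0.438]
contact_force: [-0.5, -0.4, 0.3]
gripper_width: 0.001
```

>>> carry_out(rows=[[[0,0,0,0,0,-0.7,0],[0,0,0,0,0,-0.7,0],[0,0,0,0,0,-0.5,0],[0,0,0,0,0,0,0]]])

```text
time: 6.3
tool_pos: [0.6288, -0.1771, 0.193]
tool_rot: [0.56, -0.552, -0.434, 0.439]
contact_force: [-1.0, 0.1, -0.2]
gripper_width: 0.002
```

Run:
```python
from h import *
cv2.imwrite("pics/top3.png",grab_frame("top"));cv2.imwrite("pics/scene3.png",grab_frame("scene"))
s=state();p=s["tool_pos"]
u=np.array([.970,-.242]);d=p[:2]-[.504,-.1465];print(p,s["contact_force"],"station x,y",d@u,d@[.242,.970],"tip z",p[2]-.0726)
a=cv2.imread("pics/scene3.png")[60:240,260:440];b=cv2.imread("pics/top3.png")[90:270,300:480]
cv2.imwrite("pics/m3.png",np.hstack([cv2.resize(a,(400,400)),cv2.resize(b,(400,400))]))
```

```text
[ 0.63123248 -0.17816891  0.19865724] [-0.38022266 -0.16865525  0.40510893] station x,y 0.1310793780883132 7.142156915636412e-05 tip z 0.12605723816167444
```

View pics/m3.png

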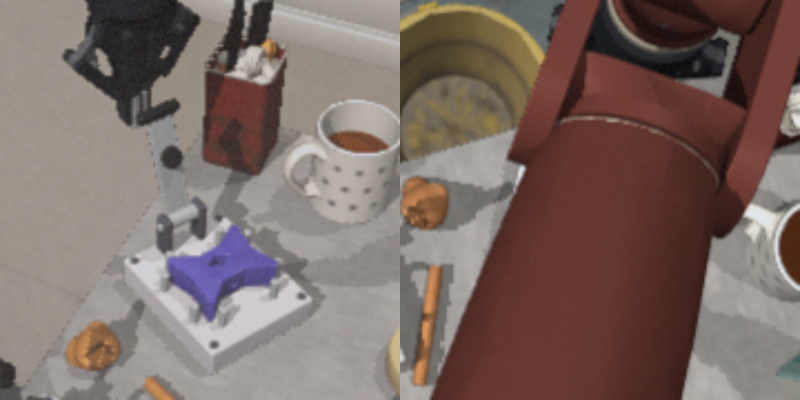

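>>> carry_out(rows=[[[0,0,0,-0.4,0.1,0,0],[0,0,0,-0.4,0.1,0,0],[0,0,0,-0.4,0.1,0,0]]])

```text
time: 6.7
tool_pos: [0.5853, -0.167, 0.2037]
tool_rot: [-0.554, 0.558, 0.438, -0.436]
contact_force: [2.6, -0.4, 1.1]
gripper_width: -0.0
```

>>> carry_out(rows=[[[0,0,0,-0.4,0.1,0,0],[0,0,0,-0.4,0.1,0,0],[0,0,0,0,0,0,0]]])

```text
time: 7.0
tool_pos: [0.5518, -0.1584, 0.2025]
tool_rot: [-0.555, 0.557, 0.437, -0.437]
contact_force: [-0.1, 1.1, 0.8]
gripper_width: -0.001
```

```bash
cat > lk.py <<'E'
from h import *
import sys
k=sys.argv[1]
cv2.imwrite(f"pics/scene{k}.png",grab_frame("scene"))
s=state();p=s["tool_pos"]
u=np.array([.970,-.242]);d=p[:2]-[.504,-.1465];print(s["time"],p,s["contact_force"],"station x,y",d@u,d@[.242,.970],"tip z",p[2]-.0726)
a=cv2.imread(f"pics/scene{k}.png")[60:240,260:440]
cv2.imwrite(f"pics/m{k}.png",cv2.resize(a,(500,500),interpolation=cv2.INTER_CUBIC))
E
python3 lk.py 4
```

```text
7.05 [ 0.55246507 -0.15868867  0.2023964 ] [-0.48911443  0.27168346  0.0691465 ] station x,y 0.04996077938711502 -9.44629715524885e-05 tip z 0.12979639519827724
```

View pics/m4.png

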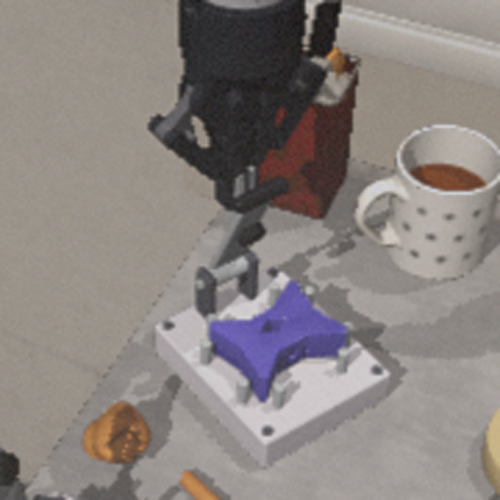

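The bar is past vertical and the fingers are behind it. I keep pushing.

>>> carry_out(rows=[[[0,0,0,-0.4,0.1,0,0],[0,0,0,-0.4,0.1,0,0],[0,0,0,-0.3,0.075,0,0],[0,0,0,0,0,0,0]]])

```text
time: 7.45
tool_pos: [0.5084, -0.1477, 0.2016]
tool_rot: [-0.556, 0.556, 0.437, -0.437]
contact_force: [-0.0, -0.1, -1.0]
gripper_width: 0.001
```

```bash
python3 lk.py 5
```

```text
7.5 [ 0.5088598  -0.14781899  0.20160062] [0.51342999 0.20372032 0.89341848] station x,y 0.005033205922281805 -0.00010334679319640214 tip z 0.12900062476528465
```

View pics/m5.png

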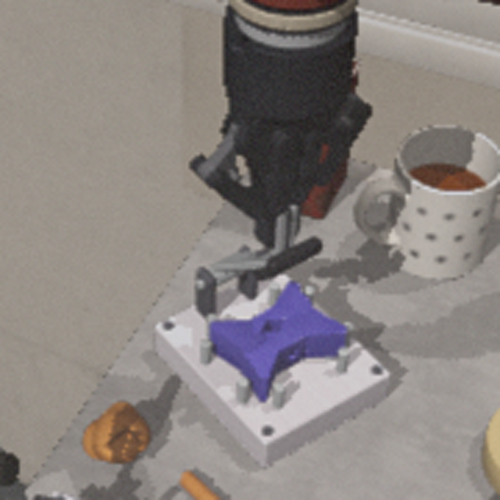

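>>> carry_out(rows=[[[0,0,0,0,0,0.8,0],[0,0,0,-0.3,0.075,0,0],[0,0,0,-0.3,0.075,0,0],[0,0,0,0,0,-0.5,0],[0,0,0,0,0,-0.4,0]]])

```text
time: 8.0
tool_pos: [0.485, -0.1419, 0.1979]
tool_rot: [-0.556, 0.556, 0.437, -0.437]
contact_force: [-2.2, 1.0, 2.5]
gripper_width: -0.001
```

>>> carry_out(rows=[[[0,0,0,0,0,-0.4,0],[0,0,0,0,0,-0.3,0],[0,0,0,0,0,0,0]]])

```text
time: 8.3
tool_pos: [0.484, -0.1414, 0.1671]
tool_rot: [0.557, -0.555, -0.436, 0.437]
contact_force: [1.1, -0.4, -0.4]
gripper_width: -0.001
```

```bash
python3 lk.py 6
```

```text
8.35 [ 0.48438334 -0.14155507  0.16819707] [ 0.289619    0.16056403 -0.14100019] station x,y -0.020224828983993803 4.9353111053405614e-05 tip z 0.09559706799043871
```

View pics/m6.png

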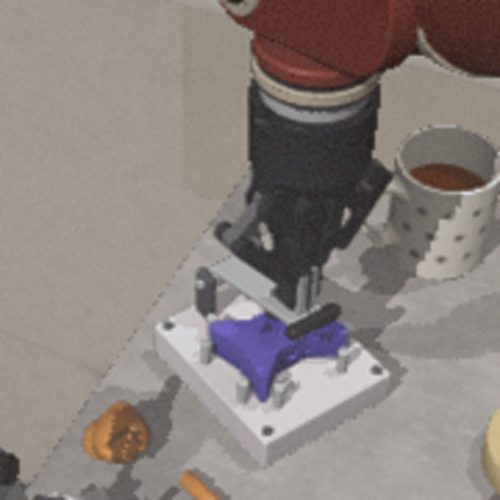

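>>> carry_out(rows=[[[0,0,0,0,0,-0.2,0],[0,0,0,0,0,-0.2,0],[0,0,0,0,0,-0.1,0],[0,0,0,0,0,0,0]]])

```text
time: 8.75
tool_pos: [0.4839, -0.1414, 0.148]
tool_rot: [0.556, -0.556, -0.437, 0.437]
contact_force: [-0.4, 0.4, -0.5]
gripper_width: -0.001
```

>>> carry_out(rows=[[[0,0,0,0,0,-0.05,0],[0,0,0,0,0,0,0]]])

```text
time: 8.95
tool_pos: [0.4844, -0.1416, 0.1469]
tool_rot: [-0.556, 0.556, 0.437, -0.437]
contact_force: [0.4, -0.2, 0.3]
gripper_width: 0.0
```

>>> carry_out(rows=[[[0,0,0,0,0,-0.04,0],[0,0,0,0,0,0,0]]])

```text
time: 9.15
tool_pos: [0.4845, -0.1416, 0.1456]
tool_rot: [-0.556, 0.556, 0.437, -0.437]
contact_force: [0.5, 0.7, 1.5]
gripper_width: 0.002
```

>>> carry_out(rows=[[[0,0,0,0,0,-0.04,0],[0,0,0,0,0,0,0]]])

```text
time: 9.35
tool_pos: [0.4847, -0.1417, 0.1456]
tool_rot: [0.556, -0.556, -0.437, 0.437]
contact_force: [-4.9, 2.4, 11.0]
gripper_width: 0.001
```

The hard stop is at tip z 0.073, exactly the shut strap's top. I'll hold, then lift away and check.

>>> carry_out(rows=[[[0,0,0,0,0,0,0],[0,0,0,0,0,0,0],[0,0,0,0,0,0.2,0],[0,0,0,0,0,0.6,0],[0,0,0,0,0,1,0]]])

```text
time: 9.85
tool_pos: [0.4826, -0.1408, 0.2134]
tool_rot: [0.558, -0.554, -0.436, 0.438]
contact_force: [1.0, 0.2, 0.5]
gripper_width: 0.002
```

>>> carry_out(rows=[[[0,0,0,0,0,1,0],[0,0,0,-0.9,0.2,0.9,0],[0,0,0,-0.9,0.2,0.5,0],[0,0,0,-0.9,0.2,0,0],[0,0,0,0,0,0,0]]])

```text
time: 10.35
tool_pos: [0.3752, -0.1171, 0.3116]
tool_rot: [-0.555, 0.557, 0.437, -0.436]
contact_force: [0.5, -0.3, -0.8]
gripper_width: 0.002
```

```bash
python3 lk.py 7
python3 - <<'E'
from h import *
cv2.imwrite("pics/wrist7.png",grab_frame("wrist"));cv2.imwrite("pics/top7.png",grab_frame("top"))
b=cv2.imread("pics/wrist7.png")
a=cv2.imread("pics/m7.png");cv2.imwrite("pics/mm7.png",np.hstack([cv2.resize(a,(300,300)),cv2.resize(b,(480,300))]))
E
```

```text
10.4 [ 0.37646237 -0.11753757  0.31122194] [ 0.11091093  0.65017068 -0.1147985 ] station x,y -0.1307204137365242 -0.0027705516074982123 tip z 0.2386219405864365
```

View pics/mm7.png

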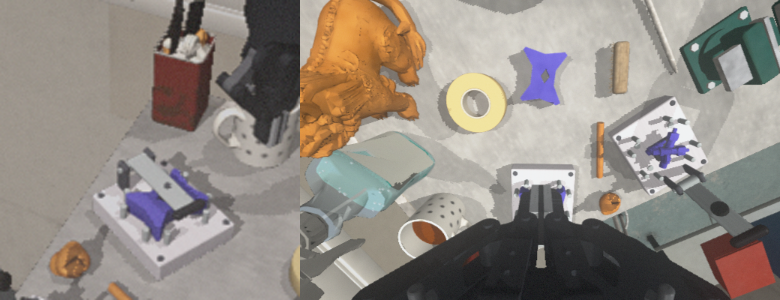

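View pics/m7.png

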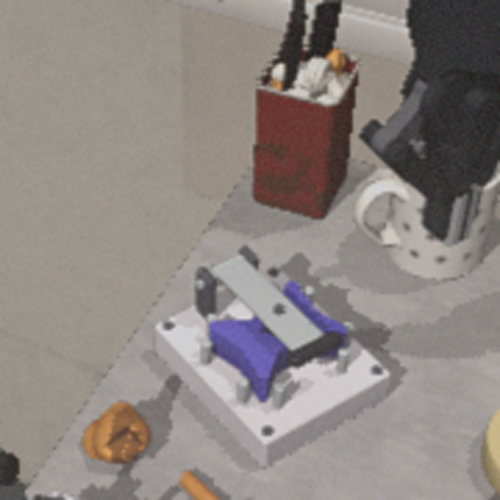

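Run:
```python
from h import *
for ang in (0,.1):
  for y in(-.022,.022):
    t=ang+.06; x=.06-.1002*np.cos(t); z=.064+.1002*np.sin(t)
    w=[.504+.97*x+.242*y,-.1465-.242*x+.97*y,z]; p=proj("scene",w); print(ang,y,(p-[260,60])/.36)
```

```text
0 -0.022 [338.19890081 331.42762276]
0 0.022 [287.26586837 359.324599  ]
0.1 -0.022 [338.41055569 320.39269527]
0.1 0.022 [287.06979681 348.31487836]
```

The projected bar centre for angle 0 is row 345 (334 for 0.1 rad) and the picture shows about 346, so the strap is shut.

```bash
python3 -c "
from plant import *
print(job_done(), state()['contact_force'])"
```

```text
the job is handed in; nothing more can be done
the job is handed in; nothing more can be done
```

The X-shaped block is pressed down and its strap is shut over it. I handed the job in at about 10.5 s of the 42 s allowed.

- **Pressing:** The pad gave way at about 6 N. The block then stopped with the fingertips at z = 0.056 m, the height its top should have when fully down, and the force climbed to 16 N. Afterwards the wrist picture showed it level among the dowels, with the strap still open.
- **Strap:** I pushed it over from behind, then down onto its hard stop at z = 0.073 m, reaching 11 N. After I let go, the black cross bar appeared about where a fully shut strap should be: row 346 of the enlarged picture, against 345 expected for shut and 334 for 0.1 rad.
- **Clear of everything:** The arm is well away and reads about zero force.
- **Other fixture:** I kept well clear of the fitting. It looks unmoved in the last picture, but I did not measure it again.

Only one measurement disagreed: early estimates of the block's middle differed by about 4 mm between views. I pressed near their average, well within the 12 mm allowed.

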